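Refit the front lens of an inspection camera and screw its retaining ring down

TASK

Put the loose lens into the open cell on top of the camera head so that it lies flat and fully home, then set the retaining ring over the cell and screw it down clockwise until it is properly snug, pressing on the lens with about 10 N and not merely resting on it. Do it gently: do not press or tighten so hard that the glass could crack (stay well under 25 N on it), leave the other things on the bench where they are, and let go at the end.

Things in the scene. Friction and masses are not known exactly. Their poses are not given: they have to be found in the camera images.
- camera: Camera head: grey metal box 100 x 100 x 40 mm fixed to the bench; a round aluminium boss (50 mm across, 24 mm high) in the middle of its top is the open lens cell. Origin: centre of the box's underside, z up. x axis towards one of the three track entries.
- cell_mouth (a point): Centre of the cell's mouth, on its axis, level with the rim, z up, axes as the camera's. Bore 42 mm wide. A seat stops the lens 6 mm below the rim, differing by up to 1 mm either way from unit to unit, unmeasured. Outside the boss a three-start screw track, 58 mm across its ridges, falls clockwise seen from above by 6 mm in 70 degrees.
- track_entry (a point): Middle of one entry to the screw track: a gap in the upper ridge, 36 degrees wide, open upwards, 27 mm out from the cell's axis in the camera's +x direction, at rim height. Two more lie 120 and 240 degrees round. Anticlockwise of each entry is a stop. Lower and upper ridges are 6 mm apart.
- lens_mid (a point): The lens: glass in a thin black metal rim, a disc 40 mm across and 12 mm thick with 1.5 mm bevels, about 35 g, lying flat on the mat; either face may be up. Point: its centre, half-way up; z is its axis. Fully home it stands 6 mm proud of the cell's rim (1 mm either way): its upper part can be held all the way in.
- ring_mid (a point): Aluminium retaining ring, 40 mm high, about 90 g, standing on its skirt. Point: on its axis, 20 mm above its underside; z up along the axis, x towards one lug. Skirt 68 mm outside, 61 mm inside, lowest 23 mm. The middle is open (29 mm). Inside, 19 mm above the underside, a flange bears on the lens. Snug, this point is 6 to 8 mm above the cell's rim.
- ring_collar (a point): Middle of the ring's knurled round collar, the place to grip: 50 mm across, 17 mm high (23 to 40 mm above the underside); this point is on the axis, 32 mm above the underside. Below the collar the skirt stands out 9 mm all round, so the fingertips must stay above it.
- ring_rib (a point): Middle of one of three upright ribs outside the skirt, 37.5 mm from the axis in the ring's +x direction, the others 120 and 240 degrees round. Behind each, inside, is a lug 16 degrees wide, 1 to 5 mm above the underside. With ribs over entries (any of three turns, within 8 degrees) the ring drops until ring_mid is 10 mm above the rim.
- ring: The same ring; origin at the centre of its underside. Turned clockwise from the entries it sinks 2 to 4 mm, meets the lens and wedges: snug comes 40 to 75 degrees from mid-entry, depending on the seat. Then the force on the lens rises by some 5 N a degree and with it the turning moment: 0.3 N m is about 10 to 15 N (friction about 0.6). It stays tight when let go.
- lens: The same lens; origin at the centre of its underside.
- multimeter: An orange hand-held multimeter (85 x 165 x 36 mm) lying on the mat; not part of the job. Origin at the centre of its underside.
- screwdriver: A screwdriver about 200 mm long lying on the mat; not part of the job. Origin under its middle.
- jar: A small closed jar, 52 mm in diameter, 65 mm high; not part of the job. Origin at the centre of its underside.
Mind the look-alikes: they are no part of the job. Of the things that look like the lens, take the one that is farthest from the robot's base at the start.

How it is judged:
On the way, in this order (a step that is already met when the one before it is completed fails the run):
1. the lens lies flat and fully home in the cell, let go, with the ring not yet on (horizontal distance between lens_mid and cell_mouth below 0.0025 m and z of lens_mid in the frame of cell_mouth between -0.003 and 0.002 m and angle between lens_mid's own z axis and vertical below 0.06 rad and contact force between the fingers and lens below 0.1 N and horizontal distance between ring_mid and cell_mouth above 0.05 m), for 0.2 s.
2. the ring is over the cell with its lugs in the tracks (horizontal distance between ring_mid and cell_mouth below 0.003 m and angle between ring_mid's own z axis and vertical below 0.06 rad and z of ring_mid in the frame of cell_mouth below 0.0125 m), for 0.1 s.
At the end, for the whole second after the job is handed in: The lens lies flat in the cell (within 2.5 mm of the axis, 0.06 rad, its centre within 2 mm above and 3 mm below the rim), the ring sits level over it (within 3 mm of the axis, 0.06 rad, its point less than 9.5 mm above the rim) and, let go and at rest, presses on the lens with 4 to 25 N (horizontal distance between lens_mid and cell_mouth below 0.0025 m and z of lens_mid in the frame of cell_mouth between -0.003 and 0.002 m and angle between each of lens_mid, ring_mid's own z axis and vertical below 0.06 rad and horizontal distance between ring_mid and cell_mouth below 0.003 m and z of ring_mid in the frame of cell_mouth below 0.0095 m and contact force between ring and lens between 4 and 25 N and linear speed of ring below 0.01 m/s and contact force between the fingers and ring below 0.1 N); the robot touches nothing.
It fails at once if the ring presses on the lens with more than 25 N (the glass cracks) (contact force between ring and lens above 25 N).
It fails at once if the lens is pushed against the camera or its seat with more than 25 N (contact force between lens and camera above 25 N or contact force between lens and seat above 25 N).
It fails at once if a bystander is moved by more than 30 mm (distance of any of multimeter, screwdriver, jar from where it was at the start of the episode above 0.03 m).
It also fails if it takes over 64 s, if anything falls off the work surface, if the arm or the gripper's body presses on something with over 40 N, if the wrist force passes 120 N, or if a joint passes its speed limit or range.

ROBOT

A 7-joint arm with a two-finger parallel gripper is mounted at the origin on the work surface. World frame = base frame: x ahead of the robot, y to its left, z up, the work surface at z = 0. Lengths are in m, angles in rad, forces in N, time in s.
With the tool pointing down it reaches from about 0.425 to 0.825 m from the base axis. Payload 3.6 kg.
Tool frame: the origin (TCP) lies where the fingers leave the gripper's body, on its centre line; the fingertips stand 73 mm ahead of it and the grasp point (between the pads) lies 54 mm ahead of it; x points along the fingers, y is the direction in which the jaws open and shut, and the axes are right-handed (so a half turn about x gives the same grasp; the last joint's range is limited). The gripper opens to 85 mm and grips with 20 to 120 N. Pads are 22 mm wide; open, the fingers measure 114 mm over their backs; the gripper's body (76 mm by 85 mm) begins 54 mm behind the grasp point. The pads swing forward as they close: fully open they stand 13 mm farther back than shut.
Start: joints at [-1.284, 0.615, -0.013, 1.423, 0.008, 1.103, -0.04], TCP at [0.2, 0.618, 0.304] pointing down, gripper open.
Joint ranges: [-3.12, 3.12], [-0.3, 2.06], [-1.34, 1.32], [0.26, 2.42], [-1.36, 4.5], [0.01, 1.98], [-2.84, 2.84]. Speed limits (rad/s): [2.79, 2.79, 3.14, 3.14, 3.14, 3.14, 3.14].

INTERFACE

Orientations are given as a unit quaternion [x, y, z, w].
In Python, from station import arm, snapshot, camera_info, ticket gives the robot as it stands. Calls block until the motion is done:
- arm.movep(position, orientation): joint-space move of the TCP to a pose.
- arm.line_to(position, velocity=0.15, ori=None): straight line of the TCP; ori=None keeps the orientation; velocity is the mean speed in m/s.
- arm.move_j(angles): joint-space move.
- arm.move_gripper(opening, effort=None): opening from 0.0 (shut) to 1.0 (fully open); effort is the grip in N (None keeps the last); returns when the fingers have stopped.
- arm.pause(seconds).
- arm.ik(position, orientation): joint angles nearest the present ones, or None.
- snapshot(name): name is "scene" or "top" or "wrist"; returns the picture (480x640x3 uint8, blue, green, red); there is no depth.
- camera_info(name): a dict with "fx", "fy", "cx", "cy" (pixels), "dist_coeffs" ([k1, k2, p1, p2, k3] as OpenCV has them; the pictures are not rectified), "R" (3x3) and "t" (3): a world point X has camera coordinates R X + t; the wrist camera has in their place "T_tool_cam" (4x4, takes a point from camera to tool coordinates, whose origin is the TCP and whose axes are the tool frame's). Camera axes: x right, y down, z forward; pixel columns grow to the right and rows downward; lengths in m; the calibration is good to about 2 mm. A picture is of the moment at which its call begins: read the wrist's pose just before it. camera_info takes no time and is no camera call.
A pose or a line that the arm cannot do raises arm.MotionError and nothing moves.
- ticket.finish_job(): hands the job in, once; it reports no verdict.
Readings, each from a call of its own:
- arm.read_time(): time.
- arm.read_joint_positions(): joint angles.
- arm.read_dq(): joint speeds.
- arm.read_effort(): joint torques, N m.
- arm.read_tool_pos(): TCP position.
- arm.read_eef_rot(): TCP orientation.
- arm.read_ft_force(): force on the tool from outside, world axes, zero at the start.
- arm.read_wrist_torque(): the same for the moment, N m.
- arm.read_opening(): opening from 0.0 (shut) to 1.0 (fully open).
Only numpy, scipy, OpenCV 4.12 (cv2) and the standard library are available. Lean on these libraries where they do the work, as an engineer would, in place of code of your own. Each camera call takes 0.05 s, during which the arm holds its last target.

## Working session

There is one attempt and no reset: what is moved stays moved. The work goes in short steps, each a Python script; the robot and the scene stay as the last script left them, time stands still between calls to the robot, and variables do not carry over. Pictures are saved under pics/ and viewed, and the job is handed in when it is done.

```bash
ls; mkdir -p pics; python3 - <<'E'
from station import arm, snapshot, camera_info
import cv2
for n in ("scene","top","wrist"):
    cv2.imwrite(f"pics/{n}0.png",snapshot(n)); i=camera_info(n); print(n,i)
print(arm.read_time(),arm.read_tool_pos(),arm.read_eef_rot(),arm.read_opening(),arm.read_ft_force(),arm.read_wrist_torque())
E
```

```text
pics
scene {'fx': 555.774402240213, 'fy': 555.774402240213, 'cx': 321.85453890700313, 'cy': 240.57195306617515, 'dist_coeffs': array([-0.04683267,  0.        ,  0.        ,  0.        ,  0.        ]), 'R': array([[-0.38156882,  0.92428712,  0.00992793],
       [ 0.68505391,  0.28998557, -0.6682885 ],
       [-0.6205694 , -0.24819688, -0.74383595]]), 't': array([ 0.17425979, -0.37119423,  1.45851596])}
top {'fx': 443.46432554925616, 'fy': 443.46432554925616, 'cx': 324.30469438178966, 'cy': 239.1265725529543, 'dist_coeffs': array([-0.06850458,  0.        ,  0.        ,  0.        ,  0.        ]), 'R': array([[ 1.35256558e-02, -9.99908252e-01, -7.37542543e-04],
       [-9.96490437e-01, -1.34184790e-02, -8.26241670e-02],
       [ 8.26066898e-02,  1.85250014e-03, -9.96580505e-01]]), 't': array([0.05310741, 0.6126179 , 0.76968996])}
wrist {'fx': 388.048783416524, 'fy': 388.048783416524, 'cx': 320.5828790124444, 'cy': 243.28618917895048, 'dist_coeffs': array([-0.07133566,  0.        ,  0.        ,  0.        ,  0.        ]), 'T_tool_cam': array([[-4.90882252e-04, -2.77075257e-01,  9.60848095e-01,
        -7.03091817e-02],
       [ 9.99999701e-01, -7.10183689e-04,  3.06091856e-04,
        -5.33716414e-04],
       [ 5.97568165e-04,  9.60847958e-01,  2.77075523e-01,
        -7.06271200e-02],
       [ 0.00000000e+00,  0.00000000e+00,  0.00000000e+00,
         1.00000000e+00]])}
0.15 [0.19986701 0.61804286 0.30300589] [ 0.10942539  0.69857839 -0.1108086   0.69838082] 1.0010981277660262 [0.95679152 0.0130846  0.17847309] [-0.02990212  0.03654326 -0.01226987]
```

View pics/scene0.png

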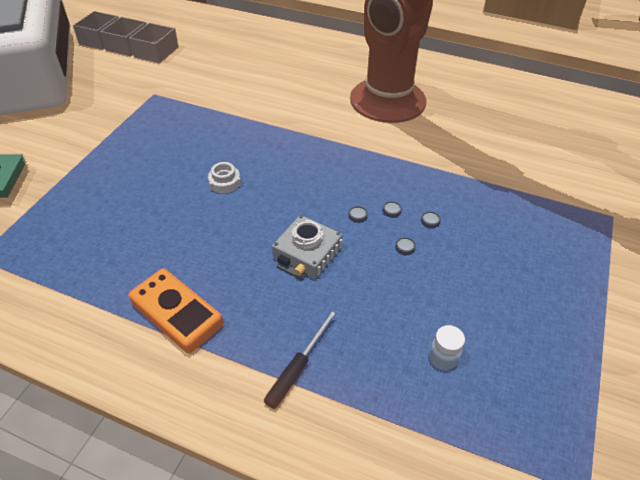

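View pics/top0.png

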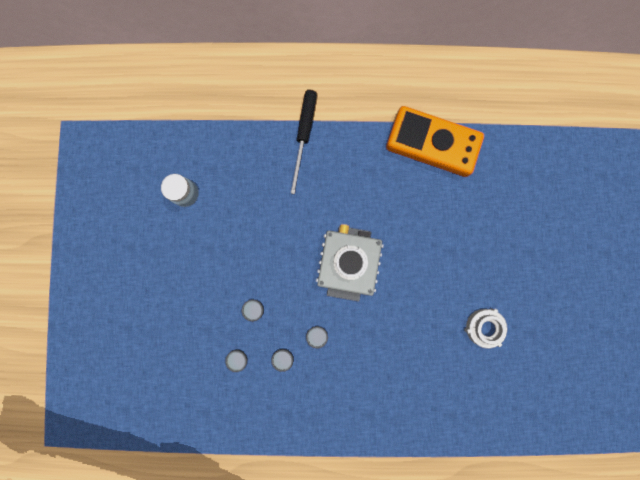

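View pics/wrist0.png

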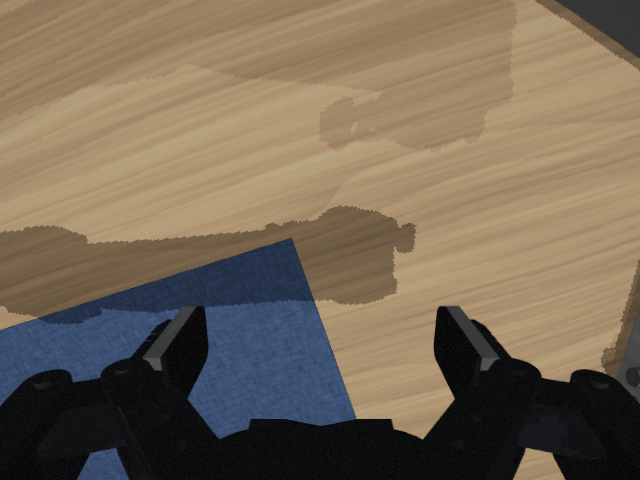

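```bash
cat > h.py <<'E'
from station import arm, snapshot, camera_info, ticket
import cv2, numpy as np
from scipy.spatial.transform import Rotation as Rot
def cam(name, pose=None):
    i=camera_info(name); K=np.array([[i['fx'],0,i['cx']],[0,i['fy'],i['cy']],[0,0,1.]]); d=np.array(i['dist_coeffs'])
    if 'R' in i: return K,d,np.array(i['R']),np.array(i['t'])
    p,q=pose; T=np.eye(4); T[:3,:3]=Rot.from_quat(q).as_matrix(); T[:3,3]=p
    W=np.linalg.inv(T@np.array(i['T_tool_cam'])); return K,d,W[:3,:3],W[:3,3]
def ray(c,px,z):
    K,d,R,t=c; u=cv2.undistortPoints(np.array([[px]],float),K,d)[0,0]
    v=R.T@np.array([u[0],u[1],1]); o=-R.T@t; return o+v*(z-o[2])/v[2]
def proj(c,X):
    K,d,R,t=c; return cv2.projectPoints(np.atleast_2d(np.array(X,float)),cv2.Rodrigues(R)[0],t,K,d)[0][:,0]
def pose(): return np.array(arm.read_tool_pos()),np.array(arm.read_eef_rot())
def wshot(fn):
    p=pose(); im=snapshot('wrist'); cv2.imwrite('pics/'+fn,im); return cam('wrist',p),im
def qdown(a):
    # tool x down, tool y (jaw axis) at world yaw a
    x=np.array([0,0,-1.]); y=np.array([np.cos(a),np.sin(a),0]); z=np.cross(x,y)
    return Rot.from_matrix(np.stack([x,y,z],1)).as_quat()
def yaw():
    y=Rot.from_quat(arm.read_eef_rot()).as_matrix()[:,1]; return np.arctan2(y[1],y[0])
E
python3 - <<'E'
from h import *
c=cam('top'); im=cv2.imread('pics/top0.png')
for n,px,z in [('a',(253,310),.012),('b',(317,337),.012),('c',(282,360),.012),('d',(236,361),.012),('cell',(350.5,262.5),.064),('ring',(488,328),.04),('jar',(175,188),.065),('dr',(293,192),.005),('drh',(310,92),.02),('mm',(436,141),.036)]:
    X=ray(c,px,z); print(n,X.round(4),np.hypot(X[0],X[1]).round(4))
s=cv2.resize(im[290:380,215:335],None,fx=6,fy=6,interpolation=cv2.INTER_CUBIC); cv2.imwrite('pics/lc.png',s)
print(arm.read_joint_positions(), yaw())
E
```

```text
a [0.4828 0.1884 0.012 ] 0.5183
b [0.4364 0.0721 0.012 ] 0.4423
c [0.3945 0.1343 0.012 ] 0.4167
d [0.3911 0.2171 0.012 ] 0.4473
cell [0.5694 0.0163 0.064 ] 0.5696
ring [ 0.4583 -0.2275  0.04  ] 0.5116
jar [0.6941 0.3216 0.065 ] 0.765
dr [0.7006 0.1207 0.005 ] 0.7109
drh [0.8881 0.0919 0.02  ] 0.8929
mm [ 0.7925 -0.139   0.036 ] 0.8046
[-1.2845058   0.61568664 -0.01261166  1.42454593  0.0081092   1.10338638
 -0.04040462] 1.2580654307103665
```

View pics/lc.png

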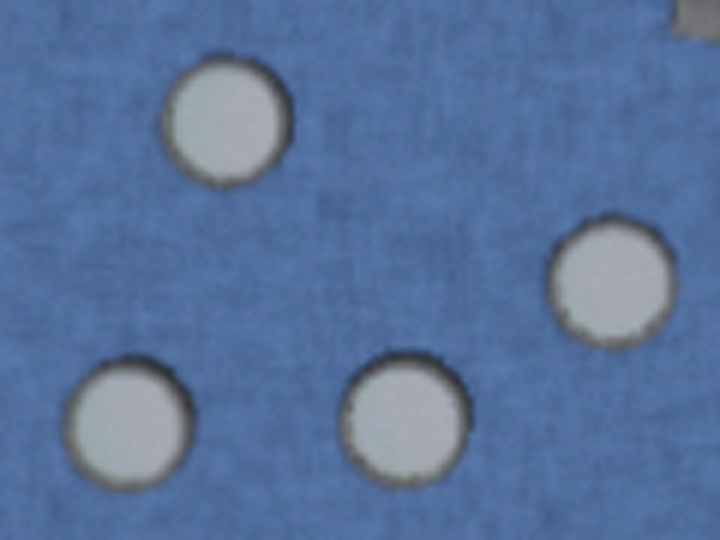

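Lens candidates in the top view are a(253,310) at 0.518 m, b(317,337) at 0.442 m, c(282,360) at 0.417 m and d(236,361) at 0.447 m from the base. (a) is clearly the farthest, so that is the one to take. The crop confirms four identical discs, with (a) at upper left, nearest the jar and driver. Next I look at the cell and lens (a) with the wrist camera.

```bash
python3 - <<'E'
from h import *
q=qdown(0.0)
for n,p in [('lens',(.4828,.1884,.19)),('cell',(.5694,.0163,.24)),('ring',(.4583,-.2275,.22))]:
    print(n,arm.ik(p,q))
arm.movep((.4828,.1884,.19),q); print(arm.read_time(),pose(),arm.read_ft_force())
c,im=wshot('wl.png'); 
arm.movep((.5694,.0163,.244),q); print(arm.read_time(),pose())
c2,im2=wshot('wc.png')
np.savez('looks.npz',Rl=c[2],tl=c[3],Rc=c2[2],tc=c2[3])
E
```

```text
lens [-0.61514923  0.58047799  0.30219071  1.93901529 -0.26915726  0.6608484
 -0.14571978]
cell [-0.31631811  0.58638937  0.39381568  1.75038764 -0.2836922   0.86114831
  0.20461556]
ring [-0.05016697  0.60754745  0.72607581  1.93587868 -0.55264618  0.80670604
  0.98307735]
2.0583 (array([0.48263261, 0.19020982, 0.19010699]), array([ 0.49961697,  0.50104595, -0.49882237,  0.50051182])) [-0.04161013 -0.28270886  0.7328332 ]
2.925 (array([0.56863828, 0.01885351, 0.24327429]), array([ 0.49936309,  0.50183092, -0.49921559,  0.49958586]))
```

View pics/wl.png

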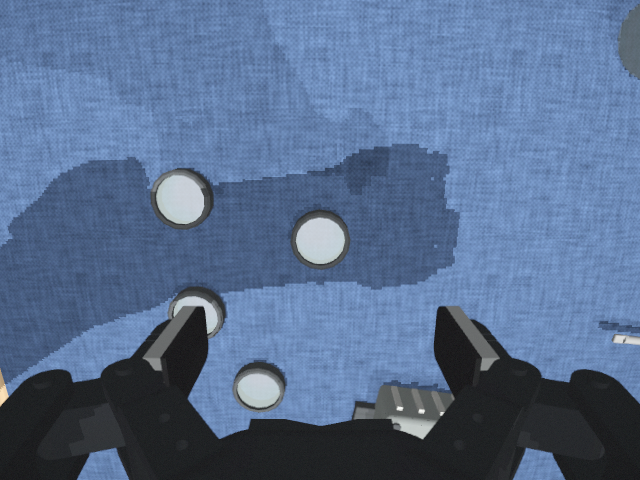

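View pics/wc.png

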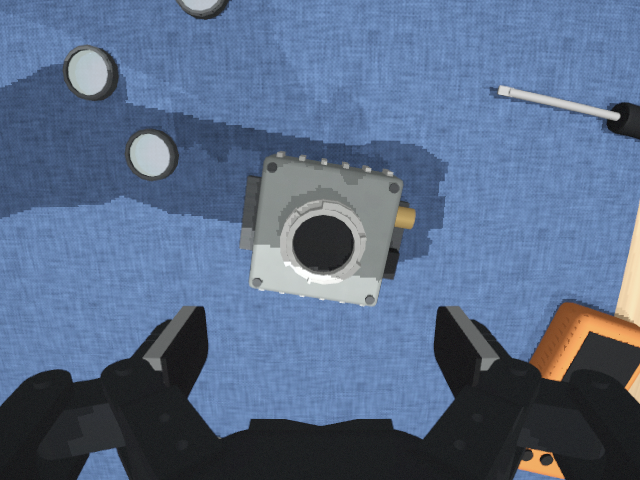

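```bash
python3 - <<'E'
from h import *
L=np.load('looks.npz'); K,d,_,_=cam('wrist',pose())
cl=(K,d,L['Rl'],L['tl']); cc=(K,d,L['Rc'],L['tc'])
a=np.linspace(0,2*np.pi,60,endpoint=False); C=np.stack([np.cos(a),np.sin(a),0*a],1)
im=cv2.imread('pics/wl.png'); g=cv2.cvtColor(im,cv2.COLOR_BGR2GRAY)
m=((g>185)).astype(np.uint8); n,lab,st,ce=cv2.connectedComponentsWithStats(m); k=lab[240,320]; 
ct=max(cv2.findContours((lab==k).astype(np.uint8),0,1)[0],key=len); e=cv2.fitEllipse(ct); print(e)
Xl=ray(cl,e[0],.012); print('lens',Xl, 'edge r', [np.linalg.norm(ray(cl,p[0],.012)-Xl).round(4) for p in ct[::15]])
im2=cv2.imread('pics/wc.png'); g2=cv2.cvtColor(im2,cv2.COLOR_BGR2GRAY)
lab=cv2.connectedComponents((g2<70).astype(np.uint8))[1]; k=lab[243,324]
ct=max(cv2.findContours((lab==k).astype(np.uint8),0,1)[0],key=len); e2=cv2.fitEllipse(ct); print(e2)
Xc=ray(cc,e2[0],.064); print('cell',Xc,[np.linalg.norm(ray(cc,p[0],.064)-Xc).round(4) for p in ct[::15]])
for r,col in((.021,(0,0,255)),(.025,(0,255,0)),(.029,(255,0,0))):
    P=proj(cc,Xc+r*C)
    big=None
    if r==.021: B=cv2.resize(im2[140:320,230:420],None,fx=3.5,fy=3.5,interpolation=cv2.INTER_CUBIC); B0=B.copy()
    for p in P: cv2.circle(B,tuple(int(v) for v in (p-[230,140])*3.5),1,col,-1)
cv2.imwrite('pics/wc_o.png',np.hstack([B])); cv2.imwrite('pics/wc_b.png',B0)
E
```

```text
((319.97003173828125, 240.2045135498047), (44.081539154052734, 47.03498840332031), 91.75041198730469)
lens [0.48181439 0.19098361 0.012     ] edge r [np.float64(0.0152), np.float64(0.0153), np.float64(0.016), np.float64(0.0154), np.float64(0.0153), np.float64(0.0158), np.float64(0.0157), np.float64(0.0155), np.float64(0.0151)]
((323.0360412597656, 242.74803161621094), (54.427921295166016, 59.81941223144531), 91.39613342285156)
cell [0.56945044 0.0177346  0.064     ] [np.float64(0.0189), np.float64(0.0188), np.float64(0.0198), np.float64(0.0198), np.float64(0.0202), np.float64(0.0176), np.float64(0.0194), np.float64(0.0201), np.float64(0.0199), np.float64(0.0197), np.float64(0.0194), np.float64(0.0185)]
```

View pics/wc_o.png

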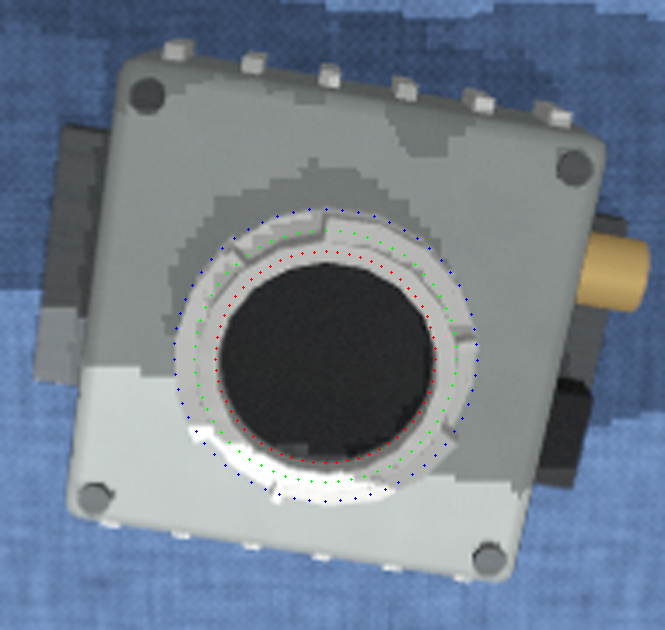

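View pics/wc_b.png

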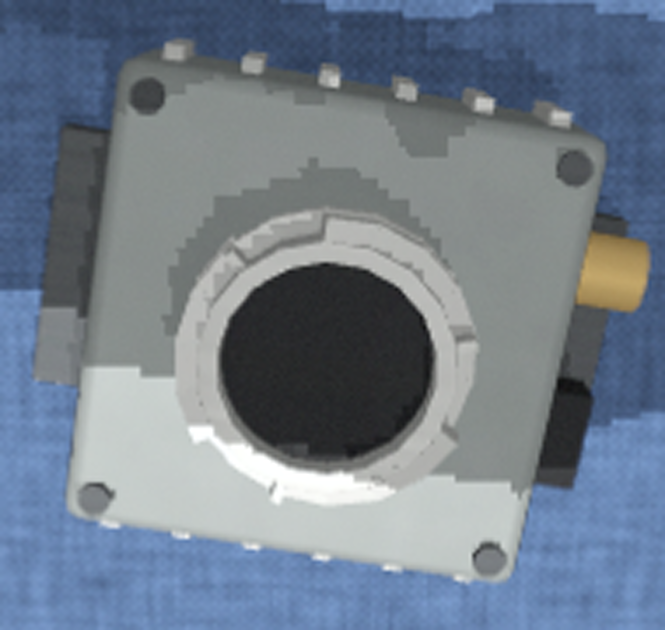

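```bash
cat >> h.py <<'E'
def rect(c,im,ctr,z,half=.04,ppm=8):
    n=int(2*half*1000*ppm); g=np.linspace(-half,half,n)
    # image right=+x, up=+y
    X,Y=np.meshgrid(ctr[0]+g,ctr[1]-g); P=proj(c,np.stack([X.ravel(),Y.ravel(),np.full(X.size,z)],1)).astype(np.float32).reshape(n,n,2)
    return cv2.remap(im,P[...,0],P[...,1],cv2.INTER_CUBIC)
E
python3 - <<'E'
from h import *
L=np.load('looks.npz'); K,d,_,_=cam('wrist',pose()); cc=(K,d,L['Rc'],L['tc'])
im=cv2.imread('pics/wc.png'); c=(.5695,.0165)
B=rect(cc,im,c,.064,.036,8); 
for r in (21,25,29): cv2.circle(B,(288,288),r*8,(0,0,255),1)
cv2.imwrite('pics/rc.png',B)
g=cv2.cvtColor(rect(cc,im,c,.064,.036,8),cv2.COLOR_BGR2GRAY)
for a in range(0,360,30):
    v=[int(cv2.getRectSubPix(g,(3,3),(288+8*r*np.cos(np.radians(a)),288-8*r*np.sin(np.radians(a)))).mean()) for r in np.arange(17,27,.5)]
    print(a,v)
E
```

```text
0 [40, 43, 41, 33, 26, 40, 76, 124, 167, 185, 182, 183, 183, 184, 184, 175, 176, 181, 180, 180]
30 [40, 41, 43, 42, 42, 43, 28, 66, 160, 189, 186, 185, 185, 186, 190, 167, 160, 177, 181, 180]
60 [39, 41, 40, 40, 40, 40, 76, 153, 181, 184, 184, 185, 186, 183, 161, 157, 179, 181, 182, 181]
90 [42, 41, 43, 42, 41, 42, 36, 105, 183, 184, 185, 184, 185, 186, 185, 184, 185, 186, 186, 187]
120 [38, 38, 39, 39, 42, 41, 40, 116, 179, 185, 186, 186, 185, 189, 181, 141, 117, 133, 153, 160]
150 [40, 41, 40, 39, 40, 40, 38, 60, 130, 177, 184, 182, 183, 182, 182, 177, 152, 150, 159, 167]
180 [40, 40, 38, 37, 37, 39, 42, 76, 133, 181, 188, 183, 183, 184, 182, 176, 173, 183, 186, 186]
210 [39, 38, 39, 39, 42, 59, 92, 112, 115, 147, 182, 184, 181, 181, 180, 182, 187, 220, 253, 255]
240 [41, 44, 56, 70, 80, 102, 114, 110, 140, 196, 243, 254, 255, 255, 254, 254, 254, 253, 254, 250]
270 [42, 51, 63, 66, 80, 100, 110, 110, 121, 167, 225, 255, 255, 255, 255, 254, 252, 248, 245, 246]
300 [40, 38, 31, 46, 77, 104, 110, 114, 133, 162, 182, 185, 183, 183, 182, 180, 177, 176, 176, 175]
330 [28, 28, 29, 29, 40, 79, 106, 107, 124, 168, 187, 185, 185, 184, 185, 188, 179, 155, 145, 144]
```

View pics/rc.png

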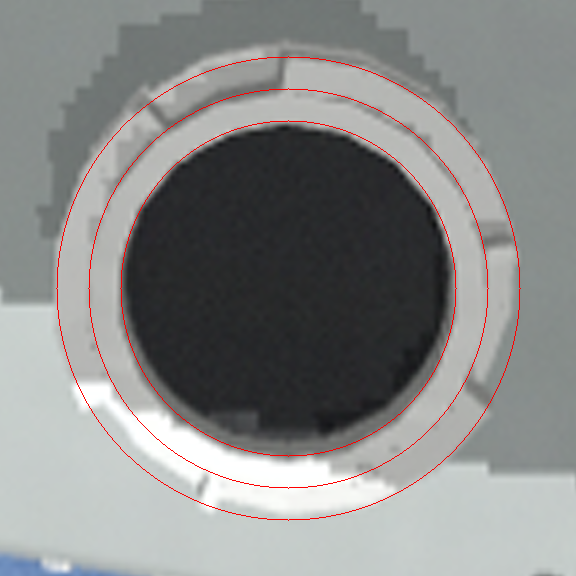

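```bash
python3 - <<'E'
from h import *
L=np.load('looks.npz'); K,d,_,_=cam('wrist',pose()); cc=(K,d,L['Rc'],L['tc'])
P=[ray(cc,np.array(p)/3.5+[230,140],.04)[:2] for p in [(148,96),(573,167),(488,558),(95,497)]]
print(np.mean(P,0)); 
for i,o in ((0,0),(1,90),(2,180),(3,270)):
    v=P[(i+1)%4]-P[i]; print(np.linalg.norm(v), (np.degrees(np.arctan2(v[1],v[0]))+o+180)%360-180)
q=qdown(0.)
t0=arm.read_time()
arm.move_gripper(.62,30); 
arm.movep((.4818,.1910,.11),q); arm.pause(.3); print(pose(),arm.read_opening(),arm.read_time()-t0)
p=pose()[0]; f0=np.array(arm.read_ft_force()); print(f0)
arm.line_to((.4818,.1910,.082),.06); arm.pause(.15); print(pose()[0],arm.read_ft_force(),arm.read_time()-t0)
E
```

```text
[0.56964452 0.01568016]
0.08657254806836334 -9.251424739795823
0.08683280440822383 -9.324311989404123
0.08668599973985232 -9.338033339954563
0.08670198806729787 -9.399329588195087
(array([0.48270078, 0.19012816, 0.11061606]), array([ 0.5009318 ,  0.49916525, -0.50002685,  0.49987452])) 0.6147165186238708 1.6667
[ 0.10747132 -0.15202564  0.32419049]
[0.48201378 0.19107064 0.08224035] [ 0.23562235  0.23894605 -0.02435415] 2.4332999999999996
```

```bash
python3 - <<'E'
from h import *
t0=arm.read_time(); z=.082
while z>.055:
    z-=.0015; arm.line_to((.4818,.1910,z),.05); f=arm.read_ft_force(); p=arm.read_tool_pos()
    print(round(z,4),np.round(p,4),np.round(f,2),round(arm.read_time()-t0,2))
    if f[2]>2.5: break
E
```

```text
0.0805 [0.4818 0.191  0.0806] [-0.95 -0.45  0.51] 0.25
0.079 [0.4817 0.191  0.0789] [ 0.7  -0.69  0.11] 0.5
0.0775 [0.4817 0.191  0.0774] [-0.23  0.46 -0.55] 0.75
0.076 [0.4817 0.191  0.0759] [-0.04  0.22  0.16] 1.0
0.0745 [0.4817 0.191  0.0744] [ 0.58 -0.43  0.88] 1.25
0.073 [0.4817 0.191  0.0729] [-0.33 -0.17 -0.31] 1.5
0.0715 [0.4817 0.191  0.0714] [-0.35  0.64 -1.11] 1.75
0.07 [0.4819 0.191  0.0711] [-2.57 -0.58  8.99] 2.0
```

```bash
python3 - <<'E'
from h import *
t0=arm.read_time()
arm.line_to((.4818,.1910,.079),.05)
arm.move_gripper(.3,30); print(arm.read_opening(),pose()[0],arm.read_ft_force())
arm.line_to((.4818,.1910,.15),.12); arm.pause(.2)
print(arm.read_opening(),arm.read_ft_force(),arm.read_time()-t0)
wshot('grip.png')
E
```

```text
0.44106010222836856 [0.48173716 0.19099952 0.07922782] [-1.29547985  0.16567448  5.0649933 ]
0.43747454823169696 [-0.35672264  0.13611985 -0.63342265] 1.5667
```

View pics/grip.png

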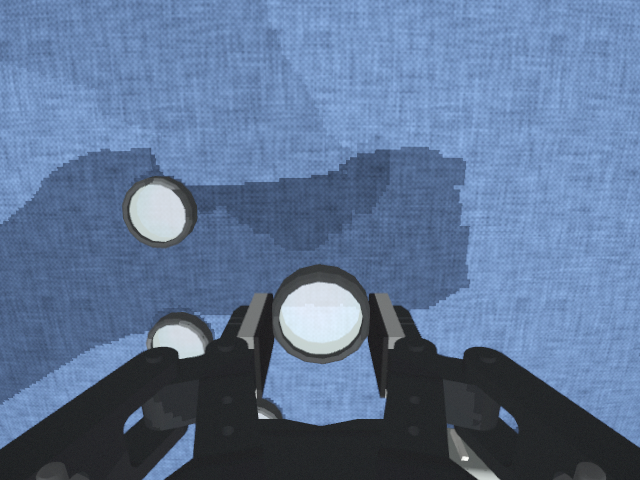

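```bash
python3 - <<'E'
from h import *
c=cam('wrist',pose()); p=pose()[0]; im=cv2.imread('pics/grip.png'); g=cv2.cvtColor(im,cv2.COLOR_BGR2GRAY)
lab=cv2.connectedComponents((g>170).astype(np.uint8))[1]; k=lab[314,321]
ct=max(cv2.findContours((lab==k).astype(np.uint8),0,1)[0],key=len); e=cv2.fitEllipse(ct); print(e)
for dz in (.063,.0665,.070):
    X=ray(c,e[0],p[2]-dz); print(dz,X-p,[np.linalg.norm(ray(c,q[0],p[2]-dz)-X).round(4) for q in ct[::len(ct)//8]])
print(p,yaw())
E
```

```text
((320.3539733886719, 317.5937805175781), (70.2161636352539, 81.13060760498047), 89.37724304199219)
0.063 [-0.00070052  0.00212941 -0.063     ] [np.float64(0.0146), np.float64(0.0149), np.float64(0.0154), np.float64(0.0155), np.float64(0.0154), np.float64(0.0153), np.float64(0.0155), np.float64(0.0146)]
0.0665 [-0.00070691  0.00035007 -0.0665    ] [np.float64(0.0149), np.float64(0.0153), np.float64(0.0158), np.float64(0.0159), np.float64(0.0158), np.float64(0.0157), np.float64(0.0159), np.float64(0.015)]
0.07 [-0.0007133  -0.00142927 -0.07      ] [np.float64(0.0153), np.float64(0.0157), np.float64(0.0162), np.float64(0.0163), np.float64(0.0162), np.float64(0.0161), np.float64(0.0163), np.float64(0.0154)]
[0.48146726 0.19083176 0.1492635 ] -5.7617004627985475e-05
```

```bash
python3 - <<'E'
from h import *
t0=arm.read_time(); q=qdown(0.); x,y=.5702,.0159
arm.movep((x,y,.165),q); arm.pause(.25); print(pose()[0])
arm.line_to((x,y,.146),.08); arm.pause(.1)
z=.146; 
while z>.1335:
    z-=.001; arm.line_to((x,y,z),.05); f=np.array(arm.read_ft_force()); p=arm.read_tool_pos(); tq=arm.read_wrist_torque()
    print(round(z,4),np.round(p,4),np.round(f,2),np.round(tq,2),round(arm.read_time()-t0,2))
    if f[2]>3.5 or np.hypot(f[0],f[1])>6: break
wshot('ins.png')
E
```

```text
[0.56973475 0.0182554  0.16478923]
0.145 [0.5703 0.0159 0.1452] [ 0.27  0.1  -0.87] [-0.02  0.03  0.  ] 1.8
0.144 [0.5702 0.0159 0.144 ] [ 0.33  1.11 -0.99] [ 0.    0.04 -0.02] 2.05
0.143 [0.5702 0.0159 0.1429] [ 0.19 -0.12 -0.08] [ 0.02  0.02 -0.  ] 2.3
0.142 [0.5701 0.0159 0.1419] [0.24 0.17 0.77] [-0.03 -0.01  0.03] 2.55
0.141 [0.5702 0.0159 0.141 ] [ 0.14 -0.16 -0.79] [ 0.02  0.   -0.01] 2.8
0.14 [0.5701 0.0159 0.1399] [-0.38 -0.44 -0.91] [ 0.01  0.04 -0.03] 3.05
0.139 [0.5702 0.0159 0.1389] [-0.03  1.13 -0.47] [ 0.05 -0.06 -0.02] 3.3
0.138 [0.5702 0.0159 0.1379] [ 0.4   0.06 -0.21] [0.   0.02 0.05] 3.55
0.137 [0.5703 0.0159 0.1376] [-1.42 -0.56  5.21] [0.03 0.33 0.02] 3.8
```

View pics/ins.png

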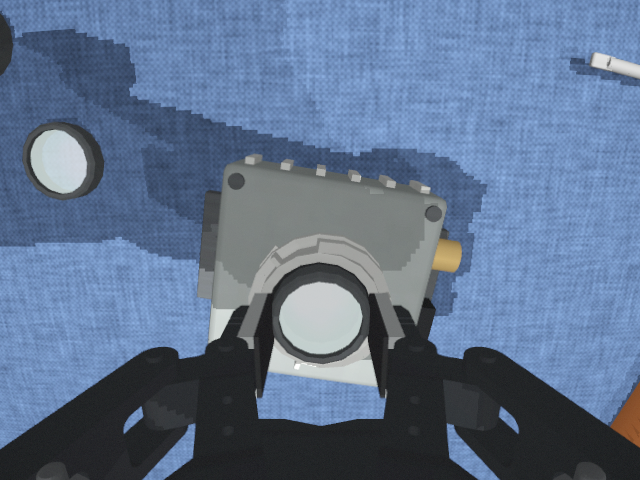

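```bash
python3 - <<'E'
from h import *
t0=arm.read_time(); q=qdown(0.); x,y=.5702,.0159
arm.move_gripper(.6,30); arm.line_to((x,y,.244),.2); arm.pause(.2); print(pose(),arm.read_opening(),arm.read_time()-t0)
c,im=wshot('seat.png')
B=rect(c,im,(.5695,.0159),.070,.036,8); cv2.circle(B,(288,288),160,(0,0,255),1);cv2.imwrite('pics/seat_r.png',B)
cv2.imwrite('pics/seat_c.png',cv2.resize(im[140:320,230:420],None,fx=3.5,fy=3.5,interpolation=cv2.INTER_CUBIC))
E
```

```text
(array([0.56945614, 0.01597219, 0.24235709]), array([-0.49908206, -0.50079746,  0.50088033, -0.49923733])) 0.6003396924189163 1.1667000000000005
```

View pics/seat_c.png

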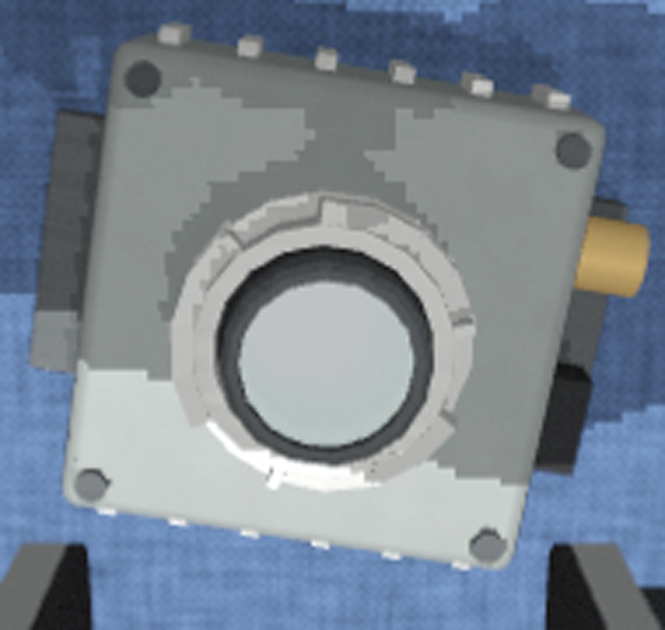

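View pics/seat_r.png

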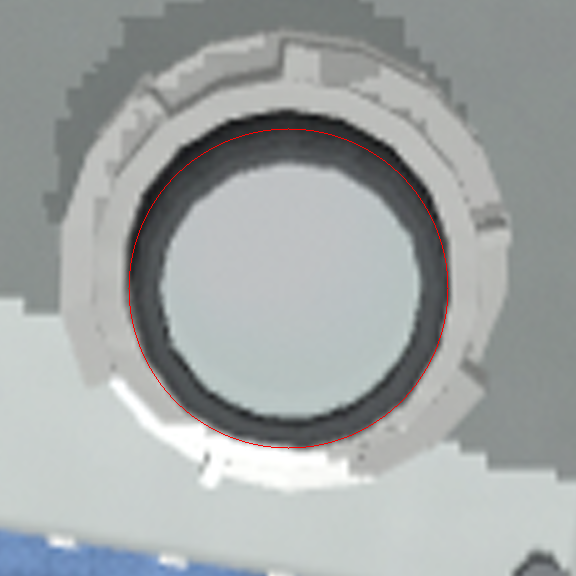

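```bash
python3 - <<'E'
from h import *
t0=arm.read_time(); q=qdown(0.)
arm.movep((.4583,-.2275,.235),q); arm.pause(.2); print(pose(),arm.read_joint_positions(),arm.read_time())
c,im=wshot('wr.png'); np.savez('lr.npz',R=c[2],t=c[3])
g=cv2.cvtColor(im,cv2.COLOR_BGR2GRAY)
X=(.4583,-.2275)
B=rect(c,im,X,.040,.045,7); cv2.circle(B,(315,315),175,(0,0,255),1); cv2.imwrite('pics/wr_40.png',B)
E
```

```text
(array([ 0.45940508, -0.22591521,  0.2349108 ]), array([ 0.49939236,  0.50090906, -0.4988755 ,  0.50081995])) [ 0.23268153  0.50024633  0.26691549  1.91094185 -0.18693672  0.75408643
  0.6086153 ] 15.3333
```

View pics/wr.png

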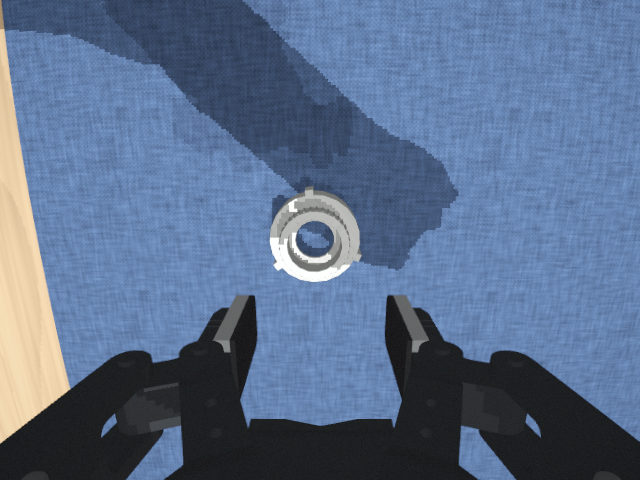

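View pics/wr_40.png

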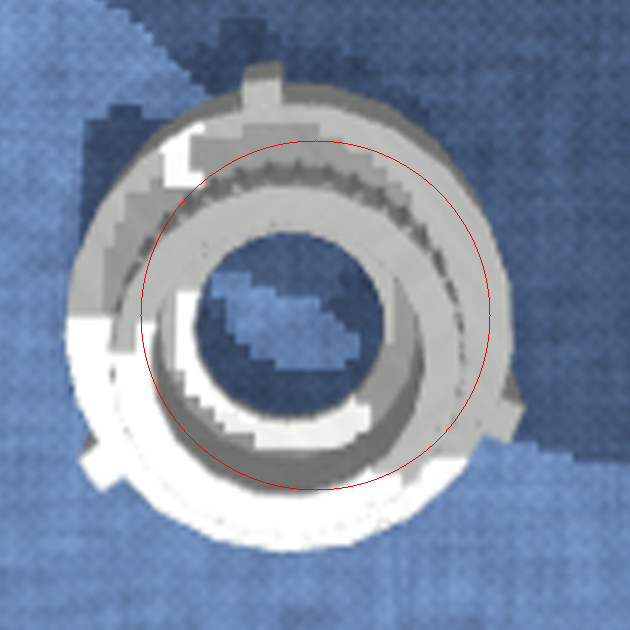

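```bash
python3 - <<'E'
from h import *
L=np.load('lr.npz'); K,d,_,_=cam('wrist',pose()); c=(K,d,L['R'],L['t']); im=cv2.imread('pics/wr.png')
a=np.linspace(0,2*np.pi,120,endpoint=False); C=np.stack([np.cos(a),np.sin(a),0*a],1)
B=cv2.resize(im[175:295,255:375],None,fx=5,fy=5,interpolation=cv2.INTER_CUBIC)
X=np.array([.4546,-.2335,0])
for r,z,col in ((.025,.040,(0,0,255)),(.034,.023,(0,200,0)),(.034,0,(255,0,0)),(.0145,.023,(255,0,255))):
    for p in proj(c,X+[0,0,z]+r*C): cv2.circle(B,tuple(int(v) for v in (p-[255,175])*5+2),1,col,-1)
cv2.imwrite('pics/wr_o.png',B)
B=rect(c,im,X,.023,.045,7); cv2.circle(B,(315,315),238,(0,0,255),1); cv2.imwrite('pics/wr_23.png',B)
E
```

```text
(no output)
```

View pics/wr_o.png

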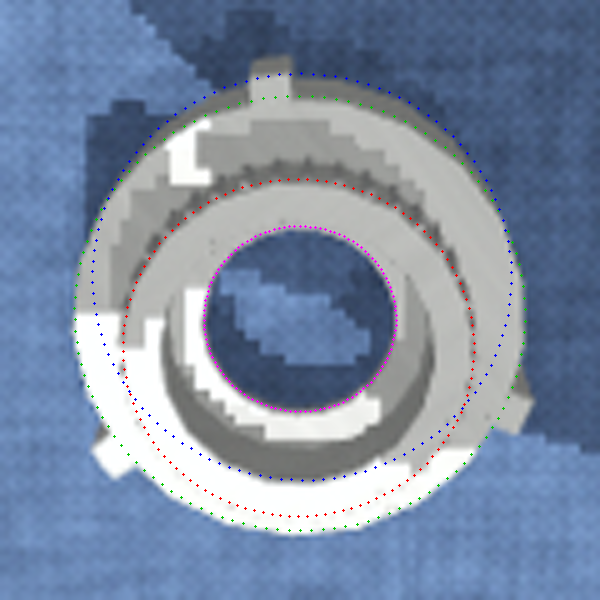

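View pics/wr_23.png

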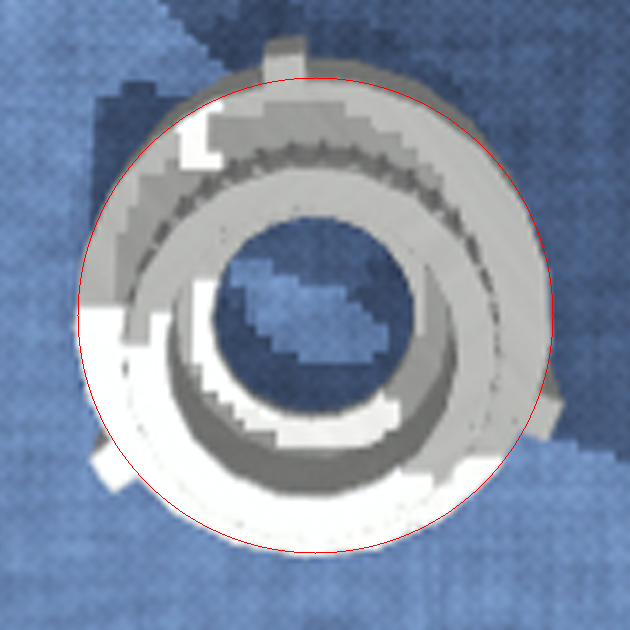

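```bash
python3 - <<'E'
from h import *
t0=arm.read_time(); q=qdown(0.); x,y=.4553,-.2335
arm.move_gripper(.82,60)
arm.movep((x,y,.135),q); arm.pause(.2); print(pose()[0],arm.read_opening(),arm.read_ft_force())
arm.line_to((x,y,.0985),.06); arm.pause(.1); print(pose()[0],arm.read_ft_force())
arm.move_gripper(.45,60); print(arm.read_opening(),pose()[0],arm.read_ft_force())
arm.line_to((x,y,.12),.08); arm.pause(.2); print(arm.read_opening(),pose()[0],arm.read_ft_force(),arm.read_time())
wshot('rg.png')
E
```

```text
[ 0.45657261 -0.23399518  0.13692279] 0.8216048800431548 [ 0.22811732  0.40629915 -0.89316634]
[ 0.45548914 -0.23364856  0.09874903] [ 0.16957036 -0.6192269   0.49297179]
0.5645626806611526 [ 0.45547361 -0.23360391  0.09941566] [-0.44761406  1.21470541  6.11079784]
0.5632158737679724 [ 0.45504123 -0.2333375   0.11954357] [ 0.96451331 -0.05918018 -1.53717143] 18.2
```

View pics/rg.png

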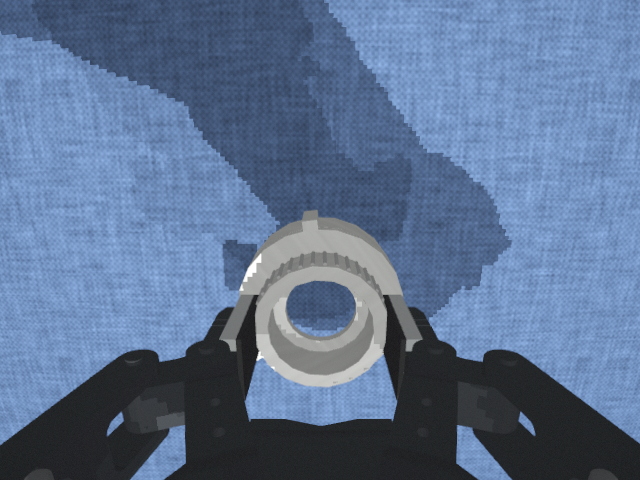

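```bash
python3 - <<'E'
from h import *
P=pose(); c=cam('wrist',P); im=cv2.imread('pics/rg.png')
a=np.linspace(0,2*np.pi,120,endpoint=False); C=np.stack([np.cos(a),np.sin(a),0*a],1)
B=cv2.resize(im[200:400,230:410],None,fx=3.5,fy=3.5,interpolation=cv2.INTER_CUBIC)
X=P[0]-[0.0007,0,.0994]
for r,z,col in ((.025,.040,(0,0,255)),(.034,.023,(0,200,0)),(.0145,.023,(255,0,255))):
    for p in proj(c,X+[0,0,z]+r*C): cv2.circle(B,tuple(int(v) for v in (p-[230,200])*3.5+1),1,col,-1)
for an in (96.7,-23.3,216.7):
    p=proj(c,X+np.array([.0395*np.cos(np.radians(an)),.0395*np.sin(np.radians(an)),.023]))[0]; cv2.circle(B,tuple(int(v) for v in (p-[230,200])*3.5+1),4,(0,0,255),-1)
cv2.imwrite('pics/rg_o.png',B)
E
```

```text
(no output)
```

View pics/rg_o.png

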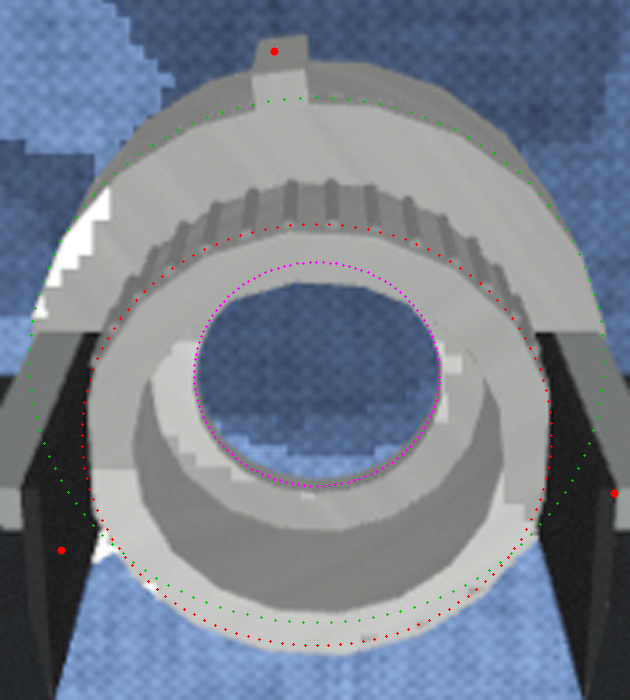

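```bash
python3 - <<'E'
from h import *
t0=arm.read_time(); x,y=.5702,.0159; q=qdown(np.radians(15))
arm.line_to((.4553,-.2335,.20),.2)
arm.movep((x,y,.195),q); arm.pause(.25); print(pose()[0],np.degrees(yaw()),arm.read_joint_positions().round(2),arm.read_ft_force(),arm.read_wrist_torque(),arm.read_time())
arm.line_to((x,y,.170),.08); arm.pause(.15); 
cv2.imwrite('pics/rs.png',snapshot('scene')); c,im=wshot('rw.png'); print(pose()[0])
E
```

```text
[0.57002586 0.01403549 0.19517293] 14.82188016483378 [-0.2   0.63  0.21  1.79 -0.18  0.74  0.37] [-0.03494502 -0.26492719 -1.13754756] [ 0.05958629 -0.03282799  0.01782969] 20.1167
[0.57049008 0.01590417 0.17048657]
```

View pics/rw.png

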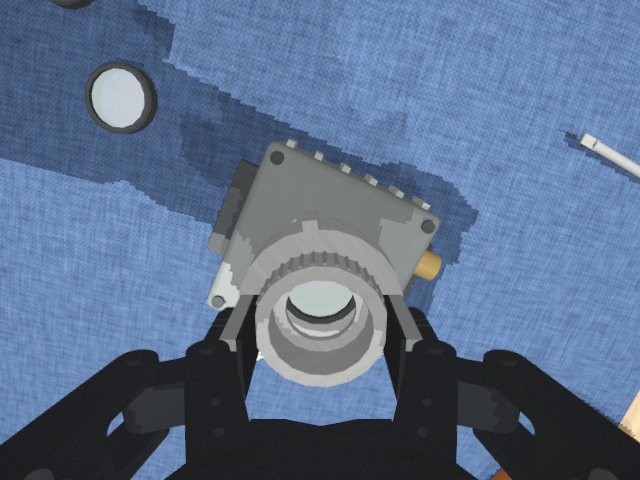

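```bash
python3 - <<'E'
from h import *
t0=arm.read_time(); x,y=.5702,.0159; q=qdown(np.radians(15)); z=.170
arm.line_to((x,y,.166),.08,q); z=.166
while z>.151:
    z-=.001; arm.line_to((x,y,z),.05); f=np.array(arm.read_ft_force()); p=arm.read_tool_pos(); tq=arm.read_wrist_torque()
    print(round(z,4),np.round(p,4),np.round(f,2),np.round(tq,2),round(arm.read_time()-t0,2))
    if f[2]>3.5 or np.hypot(f[0],f[1])>6: break
E
```

```text
0.165 [0.5702 0.0159 0.165 ] [-0.23 -0.45 -0.21] [-0.   -0.04 -0.  ] 0.5
0.164 [0.5702 0.0159 0.1639] [ 0.54  0.13 -2.61] [0.01 0.02 0.01] 0.75
0.163 [0.5702 0.0159 0.1629] [ 0.51 -0.53 -1.25] [-0.02 -0.01  0.06] 1.0
0.162 [0.5701 0.0159 0.1619] [-0.51 -0.34 -0.97] [-0.02 -0.01 -0.04] 1.25
0.161 [0.5701 0.0159 0.1609] [-0.05  0.02 -0.91] [0.03 0.03 0.02] 1.5
0.16 [0.5702 0.0159 0.1599] [ 0.25  0.19 -0.97] [-0.05  0.04  0.04] 1.75
0.159 [0.5702 0.0159 0.1589] [ 0.32 -0.48  0.04] [-0.01  0.04 -0.  ] 2.0
0.158 [0.5702 0.0159 0.1579] [-0.33 -0.09 -0.75] [ 0.   -0.02  0.01] 2.25
0.157 [0.5701 0.0159 0.1569] [-0.29  0.29 -0.9 ] [ 0.04  0.03 -0.  ] 2.5
0.156 [0.5701 0.0159 0.1559] [ 0.1   0.12 -0.77] [-0.03  0.02  0.01] 2.75
0.155 [0.5702 0.0159 0.1549] [ 0.39  0.45 -1.25] [ 0.03 -0.02  0.03] 3.0
0.154 [0.5702 0.0159 0.1539] [-0.29 -0.04 -0.61] [ 0.01  0.06 -0.02] 3.25
0.153 [0.5704 0.0159 0.1534] [-0.71 -0.63  2.15] [0.03 0.22 0.03] 3.5
0.152 [0.5704 0.0159 0.1533] [-1.52 -0.31  8.17] [-0.01  0.59  0.04] 3.75
```

```bash
cat > turn.py <<'E'
from h import *
import sys, json
def rd(n=4):
    F=[];T=[]
    for _ in range(n):
        F.append(arm.read_ft_force());T.append(arm.read_wrist_torque()); arm.pause(.02)
    return np.mean(F,0),np.mean(T,0)
def turn(yawd,z,end,step,tqstop,descend=True,x=.5702,y=.0159,tl=10):
    t0=arm.read_time()
    while yawd>end and arm.read_time()-t0<tl:
        yawd-=step
        if descend: z-=.0000857*step
        arm.line_to((x,y,z),.05,qdown(np.radians(yawd)))
        f,t=rd(); e=f[2]+.9
        if abs(e)>1.2: z+=np.clip(e/7000*.7,-.0006,.0006)
        print(round(yawd,1),round(np.degrees(yaw()),1),'z',round(z,5),round(arm.read_tool_pos()[2],4),f.round(1),t.round(3),round(arm.read_time()-t0,2))
        if t[2]>tqstop or np.hypot(f[0],f[1])>12: break
    json.dump([yawd,z],open('st.json','w'))
E
python3 - <<'E'
from turn import *
arm.line_to((.5702,.0159,.1536),.05); print(rd())
turn(15,.1536,-15,3,.12)
E
```

```text
(array([0.10263314, 0.04228552, 0.65771152]), array([-0.00147998,  0.00693193,  0.01963878]))
12 12.1 z 0.15334 0.1531 [-0.2 -0.4  0. ] [-0.045  0.009 -0.011] 0.32
9 9.1 z 0.15309 0.1529 [ 0.4 -0.  -1. ] [ 0.001 -0.011 -0.001] 0.63
6 6.1 z 0.15283 0.1528 [-0.4  0.3 -0.7] [ 0.021 -0.014 -0.007] 0.95
3 3.1 z 0.15257 0.1526 [-0.1  0.3 -0.9] [-0.016  0.005 -0.016] 1.27
0 0.1 z 0.15231 0.1523 [-0.6  0.2 -0.4] [-0.012  0.003 -0.001] 1.58
-3 -2.9 z 0.15206 0.1521 [-0.7 -0.1 -0.9] [-0.002  0.026  0.019] 1.9
-6 -5.9 z 0.1518 0.1518 [ 0.3  0.2 -1. ] [-0.006  0.002  0.005] 2.22
-9 -8.9 z 0.15154 0.1516 [ 0.1 -0.4 -0.6] [ 0.011 -0.017 -0.001] 2.53
-12 -11.9 z 0.15129 0.1513 [-0.2  0.4 -1.3] [ 0.042  0.02  -0.002] 2.85
-15 -14.9 z 0.15103 0.151 [ 0.3 -0.1 -1. ] [-0.008 -0.03  -0.01 ] 3.17
```

```bash
python3 - <<'E'
from turn import *
a,z=json.load(open('st.json'))
turn(a,z,-65,2,.1)
E
```

```text
-17 -16.9 z 0.15086 0.1509 [-0.2 -0.2 -0.8] [-0.009 -0.017  0.009] 0.32
-19 -18.9 z 0.15069 0.1507 [ 0.4  0.2 -1.1] [-0.025  0.006 -0.007] 0.63
-21 -20.9 z 0.15051 0.1505 [ 0.1  0.4 -0.4] [-0.012  0.025  0.005] 0.95
-23 -22.9 z 0.15034 0.1503 [ 0.2 -0.5 -1. ] [ 0.009 -0.015  0.018] 1.27
-25 -24.9 z 0.15017 0.1502 [ 0.   0.6 -0.9] [0.01  0.007 0.005] 1.58
-27 -27.0 z 0.15 0.1501 [ 0.5  0.  -0.5] [-0.025 -0.013  0.044] 1.9
-29 -29.0 z 0.15003 0.15 [ 0.1 -0.3  1.1] [-0.064  0.095  0.018] 2.22
-31 -31.0 z 0.15013 0.15 [-0.3 -0.2  1.9] [-0.088  0.03  -0.024] 2.53
-33 -33.0 z 0.15022 0.15 [ 0.4 -0.5  1.7] [-0.065  0.031 -0.039] 2.85
-35 -35.0 z 0.15024 0.15 [ 0.4 -0.1  1. ] [-0.033  0.003 -0.026] 3.17
-37 -36.9 z 0.15023 0.15 [0.  0.2 0.7] [-0.017  0.029 -0.012] 3.48
-39 -39.0 z 0.15026 0.1501 [-0.   0.2  1.2] [-0.022  0.011 -0.001] 3.8
-41 -40.9 z 0.15028 0.1501 [-0.1 -0.3  1. ] [-0.013 -0.008 -0.002] 4.12
-43 -43.0 z 0.15029 0.15 [-0.  -0.1  0.9] [-0.027  0.02  -0.018] 4.43
-45 -44.9 z 0.1503 0.15 [-0.4  0.2  0.9] [-0.002  0.051 -0.029] 4.75
-47 -47.0 z 0.15013 0.15 [-1.   0.9  0.2] [ 0.078  0.189 -0.024] 5.07
-49 -48.9 z 0.15015 0.1499 [-1.8  0.7  1. ] [0.122 0.368 0.217] 5.38
```

```bash
python3 - <<'E'
from turn import *
f,t=rd(6); print(f.round(2),t.round(3),arm.read_time())
a,z=json.load(open('st.json'))
if t[2]<.26: turn(a,z,a-3,.5,.26,descend=False)
f,t=rd(6); print(f.round(2),t.round(3),arm.read_time())
E
```

```text
[-1.63  0.77  1.63] [0.111 0.386 0.228] 33.5417
-49.5 -49.4 z 0.15015 0.1499 [-2.3  0.6 -0.2] [0.114 0.429 0.481] 0.32
[-2.01  1.   -0.86] [0.148 0.433 0.498] 33.9583
```

```bash
python3 - <<'E'
from turn import *
a,z=json.load(open('st.json')); t0=arm.read_time()
for i in range(10):
    a+=.25
    arm.line_to((.5702,.0159,z),.05,qdown(np.radians(a))); f,t=rd(5)
    print(a,np.degrees(yaw()).round(2),f.round(2),t.round(3),round(arm.read_time()-t0,2))
    if t[2]<-.2: break
json.dump([a,z],open('st.json','w'))
E
```

```text
-49.25 -49.27 [-2.05  1.72 -1.56] [0.215 0.501 0.331] 0.33
-49.0 -49.04 [-2.52  1.79 -2.51] [0.325 0.56  0.072] 0.67
-48.75 -48.79 [-2.97  1.67 -3.27] [ 0.414  0.629 -0.146] 1.0
-48.5 -48.52 [-3.44  2.42 -3.68] [ 0.463  0.686 -0.277] 1.33
```

```bash
python3 - <<'E'
from turn import *
a,z=json.load(open('st.json')); a=-48.8
arm.line_to((.5702,.0159,z),.05,qdown(np.radians(a))); f,t=rd(5); print(a,np.degrees(yaw()).round(2),f.round(2),t.round(3))
E
```

```text
-48.8 -48.76 [-3.64  2.38 -4.17] [ 0.474  0.737 -0.059]
```

```bash
python3 - <<'E'
from turn import *
arm.move_gripper(.85,60); print(arm.read_opening(),arm.read_ft_force())
x,y=.5702,.0159
arm.line_to((x,y,.26),.15); arm.movep((x,y,.26),qdown(0)); arm.pause(.3)
c,im=wshot('fin.png'); p=pose()[0]; print(p,arm.read_time())
cv2.imwrite('pics/fin_s.png',snapshot('scene')[190:290,250:370].repeat(5,0).repeat(5,1))
a=np.linspace(0,2*np.pi,120,endpoint=False); C=np.stack([np.cos(a),np.sin(a),0*a],1)
B=cv2.resize(im[160:320,240:400],None,fx=4,fy=4,interpolation=cv2.INTER_CUBIC)
X=np.array([.5695,.0159,.064+.0066-.02])
for r,z,col in ((.025,.040,(0,0,255)),(.034,.023,(0,200,0)),(.0145,.023,(255,0,255))):
    for P in proj(c,X+[0,0,z]+r*C): cv2.circle(B,tuple(int(v) for v in (P-[240,160])*4+2),1,col,-1)
cv2.imwrite('pics/fin_o.png',B)
E
```

```text
0.8516354073500405 [-0.35618935  0.34554504  0.46516316]
[0.57016038 0.01604643 0.25986853] 37.925
```

View pics/fin_o.png

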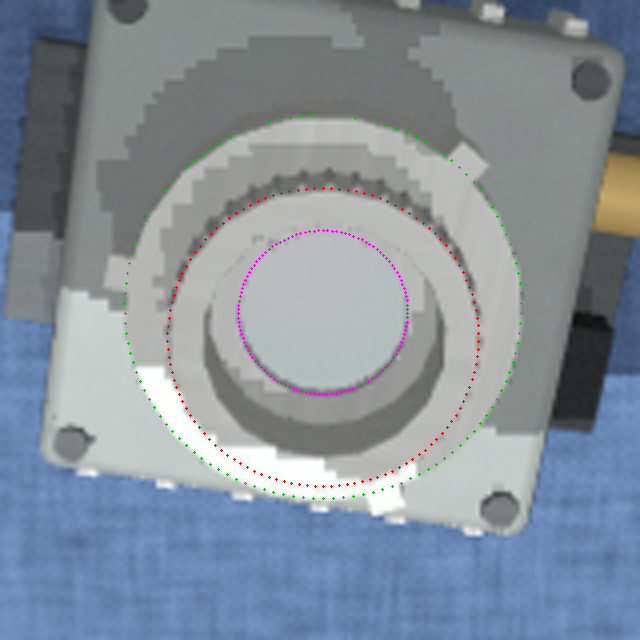

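View pics/fin_s.png

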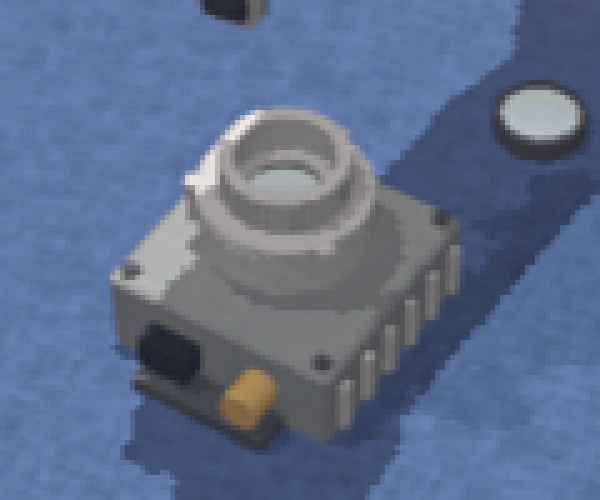

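```bash
python3 -c "
from h import *
print(ticket.finish_job(), arm.read_time())"
```

```text
the job is handed in; nothing more can be done
the job is handed in; nothing more can be done
```

I put the lens in the cell, screwed the ring down to an estimated 10–12 N on the glass, let go and handed the job in at about 38 s of robot time. `finish_job` gave no verdict.

- **Lens:** I took the lens farthest from the base, 0.518 m away; the other three were at 0.45 m or less. It went into the cell with no sideways force and met the seat with about 5 N. The picture after release showed it flat and centred, its underside about 5.5 mm below the rim.
- **Ring:** It dropped over the entries to the expected height, 10 mm above the rim. Turning clockwise, it met the lens about 6.6 mm above the rim and became snug about 64° from mid-entry.
- **Tightness:** One half-degree step took the turning moment to 0.49 N m, above the 0.26 N m I was aiming for. By the 0.3 N m rule that could mean up to 16–25 N. I backed off slightly, and the ring started to loosen at about -0.28 N m, which fits 10–12 N. The two readings don't fully agree, and the clamp force was never measured directly.
- **Last checks:** The final picture matched a level, centred ring at the expected height to about a pixel. The gripper was open and clear, reading about 0.5 N or less. I made no contact with the multimeter, screwdriver or jar, but took no last picture to check them.

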